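Clear a jammed blank from a drilling-jig feed chute

TASK

A softwood blank has jammed in the throat of the drilling jig's sloping feed chute, under the two keeper strips and nipped by the side spring. Nudge it back up the chute until it is clear of the strips, then lift it out and set it down gently, lying flat, in the wooden tray. Leave the screwdriver beside the tray where it lies.

Things in the scene. Friction and masses are not known exactly. Their poses are not given: they have to be found in the camera images.
- chute: Plywood feed chute fixed to the bench, bed 360 x 112 mm, sloping 14 degrees. Origin: on the bed's surface at mid-length, on the line the blanks run along, 85 mm above the bench. x runs up the slope, y across, z square to the bed; lengths below are along these. x -20 to 180 is open, with only 8 mm high fences (inner faces y -28 and +33). Friction holds a blank wherever it is left on the bed.
- throat (a point): Upper end of the covered throat (chute x -20, y 0, on the bed; chute's axes). The throat runs 140 mm down the slope from here: side rails, each with an steel keeper strip 36 to 40 mm above the bed that overhangs the blank's edge, leaving an open slot 42 mm wide along the middle (y -21 to +21). A leaf spring in the +y rail, 53 mm below this end, presses the blank on the -y rail with about 7 N.
- stops (a point): Foot of the chute (chute x -172, y 0, on the bed; chute's axes), midway between two stop bolts at y -18 and +18, 24 mm high with 15 mm wide collars. Clear space between them and the jammed blank's lower end: 50 to 75 mm. Beside the throat (chute x -145, y 61 to 150) stands a swung-aside arm with a brass drill bush, 71 mm above the bed at most.
- blank_center (a point): Centre of the jammed blank: plain softwood block, 110 mm long (its x, up the slope), 56 mm wide (y), 34 mm high (z), 0.08 to 0.15 kg, lying on the bed with its centre 35 to 55 mm down the slope from the chute's origin. Pushing it up takes about 6 to 14 N until past the spring. It can be lifted once its centre is over 35 mm up the slope from the chute's origin. Two spare blanks lie at the back.
- tray: Open wooden tray fixed on the bench, 180 x 180 mm outside, 45 mm high, walls and floor 6 mm thick. Origin: centre of its underside, on the bench; x and y along its sides, z up.
- screwdriver_cross: Bystander: screwdriver with a blue handle, 177 mm long, 28 mm thick, lying on the bench beside the tray. Origin: centre of its underside; y along its length towards the handle.

How it is judged:
By the outcome, as a careful person would: the job done as asked, in the order asked, and still so for the second after the job is handed in, with the robot touching nothing.
It also fails if it takes over 54 s, if anything falls off the work surface, if the arm or the gripper's body presses on something with over 40 N, if the wrist force passes 120 N, or if a joint passes its speed limit or range.

ROBOT

A 6-joint arm with a two-finger parallel gripper is mounted at the origin on a cart in front of the work surface, level with it; the furniture and walls round the work are solid. World frame = base frame: x ahead of the robot, y to its left, z up, the work surface at z = 0. Lengths are in m, angles in rad, forces in N, time in s.
With the tool pointing down it reaches from about 0.35 to 0.975 m from the base axis. Payload 4.9 kg.
Tool frame: the origin (TCP) lies between the finger pads; the fingertips stand 19 mm ahead of it and the grasp point (between the pads) is the TCP; z points along the fingers, y is the line along which they close (so a half turn about z gives the same grasp; the last joint's range is limited). The gripper opens to 85 mm and grips with 20 to 120 N. Pads are 22 mm wide; open, the fingers measure 114 mm over their backs; the gripper's body (76 mm by 85 mm) begins 54 mm behind the grasp point. The pads swing forward as they close: fully open they stand 13 mm farther back than shut.
Start: joints at [-1.342, 0.053, 1.613, -0, 1.476, -0.119], TCP at [0.213, -0.588, 0.25] pointing down, gripper open.
Joint ranges: [-3.01, 3.01], [-1.01, 2.22], [0.06, 2.58], [-1.02, 4.17], [0.09, 2.62], [-3.14, 3.14]. Speed limits (rad/s): [2.57, 2.57, 3.14, 3.14, 3.14, 3.14].

INTERFACE

Orientations are given as a rotation vector (axis times angle).
In Python, from station import ctrl gives the robot as it stands. The module is installed in compiled form; this text tells all that it offers.
- The arm moves only by the tool servo_tool, never from a script. Its argument "increments" is a list that holds one entry, the list of rows, each a list of 5 numbers: the finger opening in cm, from 0 to 8.54, then the shift along the tool's x, y, z in cm, then the turn about the tool's z in degrees. A call has 1 to 5 rows; each row is the pose to reach, as a shift and turn from the pose commanded when the call began, along the tool's axes at that moment; what a row does not reach only later rows make up. A row lasts 1/10 s, in which the tool goes at most 50 mm and 8.59 degrees, less where a joint would pass 70% of its speed; a pose out of reach is approached as far as the arm can. A call with a gripper value outside its range is refused whole. The fingers move at their own pace and stop on an object; "newtons" is the grip in N (left out, the last holds). Time passes only in rows, so rows that repeat a pose let the fingers close. It gives the time, the measured TCP pose, the force, the opening and the grip force at its end, in the units of the state.
- ctrl.get_obs(): the state, without advancing time (a new reading comes with each control period).
- ctrl.get_image(name): name is "scene" or "top" or "wrist"; returns a dict with "img" (480x640x3 uint8, red, green, blue), "fx", "fy", "cx", "cy" (pixels), "rvec" (rotation vector, rad) and "tvec" (3), from world to camera coordinates, as OpenCV has them; the wrist camera has in their place "mount" (4x4, takes a point from camera to tool coordinates, whose origin is the TCP and whose axes are the flange's). Camera axes: x right, y down, z forward; pixel columns grow to the right and rows downward; lengths in m; the calibration is good to about 2 mm. A picture is of the moment at which its call begins: read the wrist's pose just before it. There is no depth.
- ctrl.finish_job(): hands the job in; it is judged then, once.
The state is a dict: "t": time; "q": joint angles; "dq": joint speeds; "effort": joint torques, N m; "tool_pos": TCP position; "tool_rot": TCP orientation; "contact_force": force on the tool from outside, world axes, zero at the start; "wrist_torque": the same for the moment, N m; "opening": finger opening in m; "grip_force": force on a finger pad.
Only numpy, scipy, OpenCV 4.12 (cv2) and the standard library are available. Lean on these libraries where they do the work, as an engineer would, in place of code of your own. Each camera call takes 0.05 s, during which the arm holds its last target. There are 200 camera calls.

## Working session

There is one attempt and no reset: what is moved stays moved. The work goes in short steps, Python scripts to look and compute and a tool call to move; the robot and the scene stay as the last step left them, time stands still between calls to the robot, and variables do not carry over. Pictures are saved under pics/ and viewed, at most 10 in all, crops included, and the job is handed in when it is done.

Besides the shell and the picture viewer there is one more tool, called after "Call:" as a command line: name --argument value ..., lists and objects as JSON in quotes. servo_tool: Moves the arm, as the interface text tells. Its arguments: {"type":"object","properties":{"increments":{"type":"array"},"newtons":{"type":"number"}},"required":["increments"]}

```bash
mkdir -p pics; python3 - <<'E'
from station import ctrl
import cv2,pickle
o=ctrl.get_obs();print(o)
d={}
for n in("scene","top"):
    r=ctrl.get_image(n);d[n]=r
    cv2.imwrite(f"pics/{n}0.png",r["img"][:,:,::-1]);print(n,{k:v for k,v in r.items() if k!="img"})
pickle.dump(d,open("d0.pkl","wb"))
E
```

```text
{'t': 0.0, 'q': array([-1.34198284e+00,  5.33344649e-02,  1.61427906e+00,  3.87938631e-05,
        1.47597368e+00, -1.18995830e-01]), 'dq': array([ 0.00016531,  0.00013764,  0.00024231, -0.0010891 , -0.00108579,
        0.00023688]), 'effort': array([ 4.47955235e-04, -3.93677759e+01, -3.70177674e+01, -1.52782955e-04,
        6.98031407e-03,  4.09491108e-08]), 'tool_pos': array([ 0.21290654, -0.58701214,  0.24908577]), 'tool_rot': array([-3.09224434e+00, -5.43237259e-01,  1.11307732e-04]), 'contact_force': array([0.33000388, 0.33962662, 1.57397737]), 'wrist_torque': array([-0.00772836, -0.00032936,  0.028123  ]), 'grip_force': 0.0, 'opening': 0.0853615797212637}
scene {'fx': 466.6772940989722, 'fy': 466.6772940989722, 'cx': 314.9988295159754, 'cy': 238.3341059043361, 'rvec': array([ 0.37228441,  2.93137523, -0.79693864]), 'tvec': array([ 0.4743403 , -0.08784219,  1.0846399 ])}
top {'fx': 531.3063365796771, 'fy': 531.3063365796771, 'cx': 316.79731029156807, 'cy': 235.5369476640265, 'rvec': array([ 1.77078436, -2.02017001,  0.6070183 ]), 'tvec': array([0.08659562, 0.4481916 , 1.17095874])}
```

View pics/scene0.png

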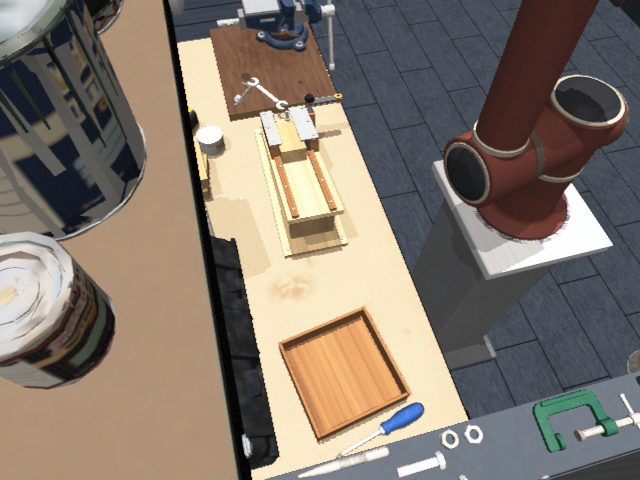

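View pics/top0.png

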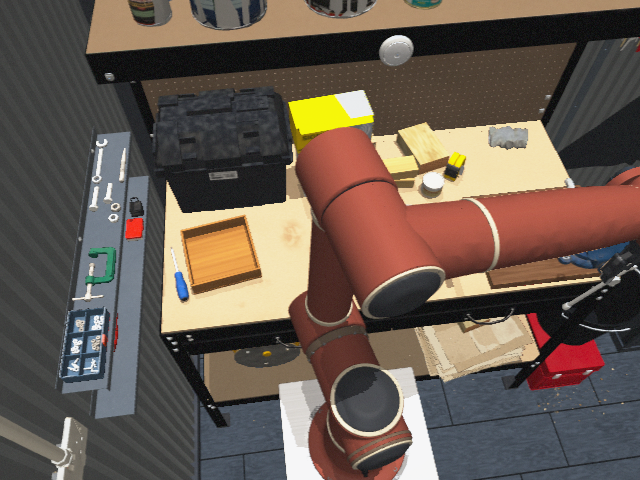

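```bash
cat > h.py <<'E'
import numpy as np,cv2,pickle
from scipy.spatial.transform import Rotation as R
def ray(c,u,v):
    Rm=R.from_rotvec(c["rvec"]).as_matrix();o=-Rm.T@c["tvec"]
    return o,Rm.T@np.array([(u-c["cx"])/c["fx"],(v-c["cy"])/c["fy"],1])
def onz(c,u,v,z):
    o,d=ray(c,u,v);return o+d*(z-o[2])/d[2]
def proj(c,P):
    P=np.atleast_2d(P)@R.from_rotvec(c["rvec"]).as_matrix().T+c["tvec"]
    return P[:,:2]/P[:,2:]*[c["fx"],c["fy"]]+[c["cx"],c["cy"]]
E
python3 - <<'E'
from h import *
d=pickle.load(open("d0.pkl","rb"));s=d["scene"];
im=s["img"][85:265,200:370,::-1]
cv2.imwrite("pics/c1.png",cv2.resize(im,None,fx=3.3,fy=3.3,interpolation=cv2.INTER_CUBIC))
for p in[(281,347),(364,310),(409,391),(320,437)]:print("tray",onz(s,*p,.045))
t=d["top"]
for p in[(181,231),(245,217),(261,270),(193,290)]:print("tray top",onz(t,*p,.045))
for p in[(260,130),(286,255),(346,240)]:print("base",onz(s,*p,0))
E
```

```text
tray [0.61206316 0.21574061 0.045     ]
tray [0.44258282 0.18473055 0.045     ]
tray [0.41222539 0.34847078 0.045     ]
tray [0.58255405 0.3814171  0.045     ]
tray top [0.57846741 0.37898039 0.045     ]
tray top [0.60193369 0.20607113 0.045     ]
tray top [0.42963912 0.17474898 0.045     ]
tray top [0.39461327 0.34730265 0.045     ]
base [ 0.540109   -0.36098986  0.        ]
base [5.56718372e-01 7.04593287e-03 1.11022302e-16]
base [0.42088723 0.00294754 0.        ]
```

View pics/c1.png

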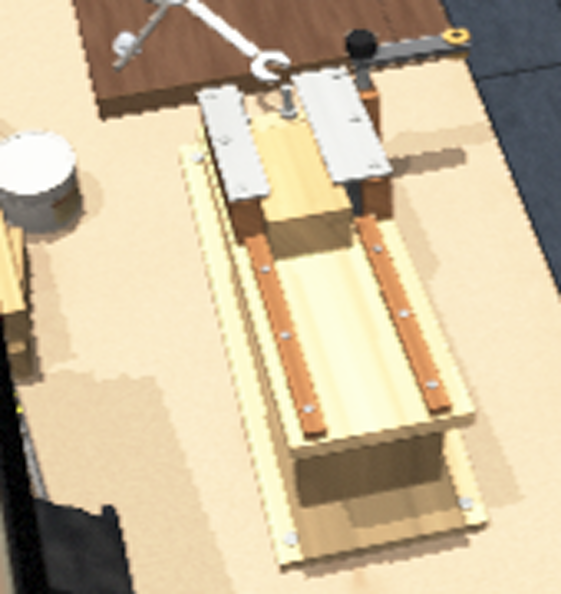

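```bash
python3 - <<'E'
from h import *
d=pickle.load(open("d0.pkl","rb"));s=d["scene"]
f=lambda a,b,z:onz(s,200+a/3.3,85+b/3.3,z)
S,C=np.sin(np.radians(14)),np.cos(np.radians(14))
h=lambda x,z:.085+x*S+z*C
print("upper corners",f(293,440,h(.18,0)),f(475,408,h(.18,0)))
print("strip inner",f(268,195,h(-.02,.04)),f(345,183,h(-.02,.04)))
print("strip outer",f(232,200,h(-.02,.04)),f(391,174,h(-.02,.04)))
print("strip lower inner",f(238,86,h(-.16,.04)),f(294,76,h(-.16,.04)))
print("fenceL",f(260,240,h(-.02,.008)),f(326,430,h(.17,.008)));print("fenceR",f(360,222,h(-.02,.008)),f(430,408,h(.17,.008)))
print("blank upper end top",f(268,220,h(.01,.034)),f(352,205,h(.01,.034)))
from station import ctrl
o=ctrl.get_obs();print(R.from_rotvec(o["tool_rot"]).as_matrix().round(3))
w=ctrl.get_image("wrist");print(w["mount"],w["fx"],w["cx"],w["cy"])
E
```

```text
upper corners [ 0.54431622 -0.0005858   0.12854594] [0.43493754 0.00377753 0.12854594]
strip inner [ 0.51596789 -0.19627719  0.11897339] [ 0.46467889 -0.19422791  0.11897339]
strip outer [ 0.53962335 -0.19773813  0.11897339] [ 0.43332131 -0.19454301  0.11897339]
strip lower inner [ 0.50929773 -0.33183758  0.08510433] [ 0.46818858 -0.33194233  0.08510433]
fenceL [ 0.52511219 -0.18658615  0.08792393] [0.52477837 0.00078273 0.13388909]
fenceR [ 0.45660045 -0.18561774  0.08792393] [0.46196337 0.00070722 0.13388909]
blank upper end top [ 0.52081405 -0.17427313  0.12040927] [ 0.46517276 -0.17350181  0.12040927]
[[ 0.94   0.341 -0.   ]
 [ 0.341 -0.94   0.002]
 [ 0.    -0.002 -1.   ]]
[[ 3.29229813e-04 -9.44917709e-01 -3.27307830e-01  8.45276357e-02]
 [ 9.99999378e-01  6.59752309e-04 -8.98793137e-04 -5.56305787e-04]
 [ 1.06522765e-03 -3.27307331e-01  9.44917339e-01 -1.23844016e-01]
 [ 0.00000000e+00  0.00000000e+00  0.00000000e+00  1.00000000e+00]] 432.6793015236415 316.20917754742914 239.00047821441413
```

Call:
servo_tool --increments '[[[8.5,3.6,-1.7,0,-8],[8,7.2,-3.4,0,-16],[5,10.8,-5.1,0,-24],[2,14.4,-6.8,0,-32],[0,18,-8.5,0,-40]]]'

```text
t: 0.65
tool_pos: [0.3541, -0.4449, 0.2499]
tool_rot: [-2.717, -1.576, -0.0]
contact_force: [0.6, -0.2, 0.4]
opening: 0.0375
grip_force: 0.0
```

```bash
cat >> h.py <<'E'
def go(ctrl,T,yaw=90):
    """shift in cm and turn in deg from the present pose to TCP target T with tool x at yaw"""
    o=ctrl.get_obs();M=R.from_rotvec(o["tool_rot"]).as_matrix()
    y=np.degrees(np.arctan2(M[1,0],M[0,0]))
    print("t",round(o["t"],2),"pos",o["tool_pos"].round(4),"yaw",y.round(1),"F",o["contact_force"].round(1),"open",round(o["opening"],4),"grip",round(float(o["grip_force"]),1))
    print("shift cm",((np.array(T)-o["tool_pos"])@M*100).round(2),"turn",round(y-yaw,1))
E
python3 - <<'E'
from h import *;from station import ctrl
go(ctrl,[.4915,-.306,.25])
E
```

```text
t 0.65 pos [ 0.3541 -0.4449  0.2499] yaw 60.2 F [ 0.6 -0.2  0.4] open 0.0375 grip 0.0
shift cm [18.88  5.04 -0.  ] turn -29.8
```

Call:
servo_tool --increments '[[[0,4,1.1,0,-7],[0,8,2.2,0,-14],[0,12,3.2,0,-21],[0,16,4.3,0,-28],[0,18.9,5,0,-30]]]'

```text
t: 1.15
tool_pos: [0.4925, -0.3057, 0.25]
tool_rot: [-2.218, -2.224, -0.001]
contact_force: [-0.2, -0.7, 0.8]
opening: 0.0001
grip_force: 0.0
```

Call:
servo_tool --increments '[[[0,0,0,0,0],[0,0,0,0,0],[0,0,0,0,0]]]'

```text
t: 1.45
tool_pos: [0.4906, -0.3084, 0.25]
tool_rot: [-2.224, -2.218, 0.001]
contact_force: [0.2, 0.8, 0.3]
opening: 0.0
grip_force: 0.0
```

```bash
python3 - <<'E'
from h import *;from station import ctrl
go(ctrl,[.4915,-.306,.087])
o=ctrl.get_obs();w=ctrl.get_image("wrist");w["pos"]=o["tool_pos"];w["rot"]=o["tool_rot"]
pickle.dump(w,open("w1.pkl","wb"));cv2.imwrite("pics/w1.png",w["img"][:,:,::-1])
E
```

```text
t 1.45 pos [ 0.4906 -0.3084  0.25  ] yaw 89.9 F [0.2 0.8 0.3] open 0.0 grip 0.0
shift cm [ 0.24  0.1  16.3 ] turn -0.1
```

View pics/w1.png

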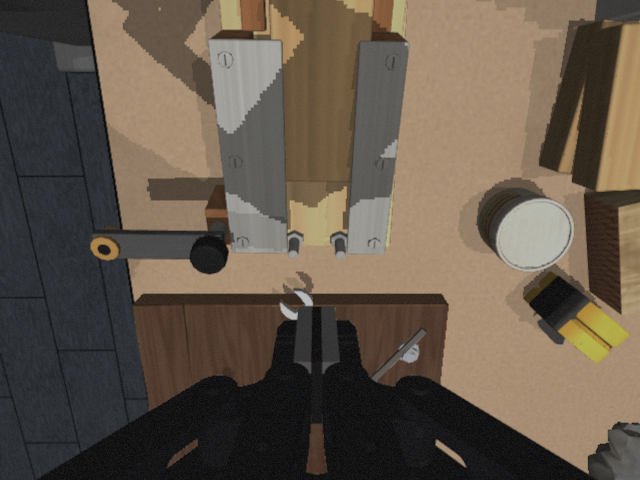

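```bash
cat >> h.py <<'E'
def wcam(w):
    T=np.eye(4);T[:3,:3]=R.from_rotvec(w["rot"]).as_matrix();T[:3,3]=w["pos"]
    I=np.linalg.inv(T@w["mount"])
    return dict(fx=w["fx"],fy=w["fy"],cx=w["cx"],cy=w["cy"],rvec=R.from_matrix(I[:3,:3]).as_rotvec(),tvec=I[:3,3])
S,C=np.sin(np.radians(14)),np.cos(np.radians(14))
def onbed(c,u,v,z,y0=-.168):
    """ray onto plane parallel to the bed, z above it"""
    o,d=ray(c,u,v);n=np.array([0,-S,C]);p=np.array([0,y0,.085])+n*z
    return o+d*(n@(p-o))/(n@d)
E
python3 - <<'E'
from h import *
c=wcam(pickle.load(open("w1.pkl","rb")))
print("blank lower end",onbed(c,286,181,.034),onbed(c,352,181,.034))
print("strip upper inner",onbed(c,281,41,.04),onbed(c,359,41,.04))
print("strip lower inner",onbed(c,288,252,.04),onbed(c,350,252,.04))
print("stops top",onbed(c,294,236,.024),onbed(c,339,236,.024))
E
```

```text
blank lower end [ 0.47047125 -0.28019799  0.09206676] [ 0.51393287 -0.2802746   0.09204766]
strip upper inner [ 0.47160395 -0.19855276  0.11860689] [ 0.51365057 -0.1986451   0.11858386]
strip lower inner [ 0.47012243 -0.33279521  0.08513649] [ 0.51434336 -0.33286028  0.08512026]
stops top [ 0.47379291 -0.32571658  0.07041157] [ 0.50709722 -0.32576795  0.07039876]
```

Call:
servo_tool --increments '[[[0,0.5,0.15,3,0],[0,0.5,0.15,6,0],[0,0.5,0.15,9,0],[0,0.5,0.15,10.5,0],[0,0.5,0.15,10.5,0]]]'

```text
t: 2.0
tool_pos: [0.4908, -0.3024, 0.1425]
tool_rot: [-2.221, -2.215, 0.001]
contact_force: [-0.2, 0.0, -0.2]
opening: 0.0001
grip_force: 0.0
```

Call:
servo_tool --increments '[[[0,0,0,1.5,0],[0,0,0,3,0],[0,0,0,4.5,0],[0,0,0,5.8,0],[0,0,0,5.8,0]]]'

```text
t: 2.5
tool_pos: [0.4913, -0.3016, 0.0843]
tool_rot: [-2.219, -2.217, 0.001]
contact_force: [0.3, 0.9, -0.1]
opening: -0.0001
grip_force: 0.0
```

Call:
servo_tool --increments '[[[0,0.6,0,-0.15,0],[0,1.2,0,-0.3,0],[0,1.8,0,-0.45,0],[0,2.4,0,-0.6,0],[0,3,0,-0.75,0]]]'

```text
t: 3.0
tool_pos: [0.4933, -0.2763, 0.0963]
tool_rot: [2.216, 2.214, -0.008]
contact_force: [0.5, -14.0, -5.4]
opening: 0.0
grip_force: 6.7
```

Call:
servo_tool --increments '[[[0,0.6,0,-0.15,0],[0,1.2,0,-0.3,0],[0,1.8,0,-0.45,0],[0,2.4,0,-0.6,0],[0,3,0,-0.75,0]]]'

```text
t: 3.5
tool_pos: [0.4937, -0.2431, 0.104]
tool_rot: [2.22, 2.218, 0.0]
contact_force: [0.2, -3.1, 2.3]
opening: 0.0004
grip_force: 1.7
```

Call:
servo_tool --increments '[[[0,0.6,-0.05,0,0],[0,1.2,-0.1,-0.1,0],[0,1.8,-0.1,-0.25,0],[0,2.4,-0.1,-0.4,0],[0,3,-0.1,-0.55,0]]]'

```text
t: 4.0
tool_pos: [0.4937, -0.2146, 0.1109]
tool_rot: [2.217, 2.215, -0.001]
contact_force: [0.2, -7.3, 6.3]
opening: -0.0004
grip_force: 3.6
```

Call:
servo_tool --increments '[[[0,0.6,0,-0.15,0],[0,1.2,0,-0.3,0],[0,1.8,0,-0.45,0],[0,2.4,0,-0.6,0],[0,3,0,-0.75,0]]]'

```text
t: 4.5
tool_pos: [0.4937, -0.1845, 0.1184]
tool_rot: [2.217, 2.215, -0.001]
contact_force: [0.6, -7.2, 5.8]
opening: -0.0002
grip_force: 3.7
```

```bash
python3 - <<'E'
from h import *;from station import ctrl
go(ctrl,[.492,-.183,.11])
o=ctrl.get_obs();w=ctrl.get_image("wrist");w["pos"]=o["tool_pos"];w["rot"]=o["tool_rot"]
s=ctrl.get_image("scene")["img"][85:265,200:370]
pickle.dump(w,open("w2.pkl","wb"))
s=cv2.resize(s,(453,480));cv2.imwrite("pics/w2.png",cv2.resize(np.hstack([w["img"],s]),(796,350))[:,:,::-1])
E
```

```text
t 4.5 pos [ 0.4937 -0.1845  0.1184] yaw 90.0 F [ 0.6 -7.2  5.8] open -0.0002 grip 3.7
shift cm [ 0.15 -0.18  0.83] turn -0.0
```

View pics/w2.png

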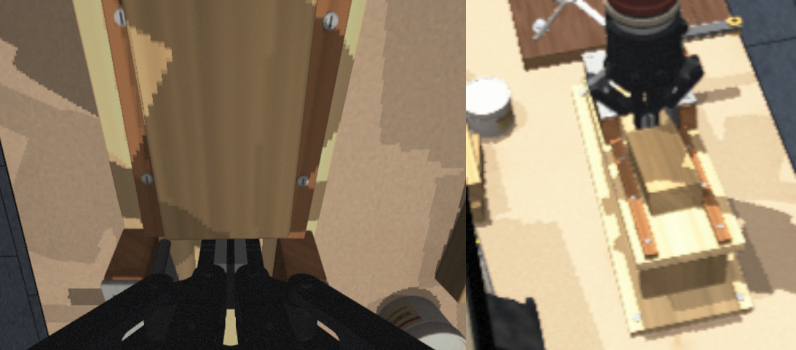

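```bash
python3 - <<'E'
from h import *
c=wcam(pickle.load(open("w2.pkl","rb")))
print("blank lower end",onbed(c,220,326,.034,-.169),onbed(c,406,326,.034,-.169))
print("upper",onbed(c,195,0,.034,-.169),onbed(c,427,0,.034,-.169))
E
```

```text
blank lower end [ 0.46273285 -0.17148815  0.1194205 ] [ 0.52268888 -0.17167235  0.11937457]
upper [ 0.46883148 -0.08206135  0.1417171 ] [ 0.51642236 -0.08205529  0.14171861]
```

Call:
servo_tool --increments '[[[0,-0.6,0,-0.3,0],[0,-0.8,0,-3,0],[0,-0.8,0,-6,0],[4,-0.8,0,-8,0],[8.5,1.5,0,-8,0]]]'

```text
t: 5.1
tool_pos: [0.4932, -0.1693, 0.1987]
tool_rot: [2.223, 2.214, 0.003]
contact_force: [-0.8, -0.3, 0.7]
opening: 0.0285
grip_force: 0.0
```

Call:
servo_tool --increments '[[[8.5,2,0,0,0],[8.5,5,0,0,0],[8.5,5.5,0,0,0],[8.5,5.5,0,0,0],[8.5,5.5,0,0,0]]]'

```text
t: 5.6
tool_pos: [0.4918, -0.1131, 0.1949]
tool_rot: [-2.222, -2.219, 0.001]
contact_force: [0.7, -1.1, -0.4]
opening: 0.0848
grip_force: 0.0
```

```bash
python3 - <<'E'
from h import *;from station import ctrl
go(ctrl,[.4925,-.114,.130])
o=ctrl.get_obs();w=ctrl.get_image("wrist");w["pos"]=o["tool_pos"];w["rot"]=o["tool_rot"]
pickle.dump(w,open("w3.pkl","wb"))
cv2.imwrite("pics/w3.png",w["img"][:,:,::-1])
E
```

```text
t 5.6 pos [ 0.4918 -0.1131  0.1949] yaw 89.9 F [ 0.7 -1.1 -0.4] open 0.0848 grip 0.0
shift cm [-0.09  0.08  6.49] turn -0.1
```

View pics/w3.png

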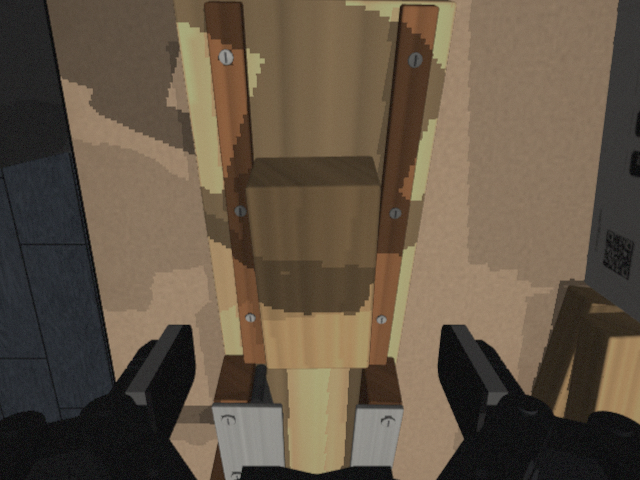

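```bash
python3 - <<'E'
from h import *
c=wcam(pickle.load(open("w3.pkl","rb")))
for p in[(264,367),(370,367),(249,186),(381,186)]:print(onbed(c,*p,.034,-.169))
E
```

```text
[ 0.46322621 -0.17010502  0.11976535]
[ 0.52062096 -0.17006053  0.11977644]
[ 0.46442283 -0.06504469  0.14595983]
[ 0.5179159  -0.06507286  0.14595281]
```

Call:
servo_tool --increments '[[[8.5,0,0,2,0],[8.5,0,0,4,0],[8.5,0,0,5.4,0],[8.5,0,0,6.2,0],[8.5,0,0,6.5,0]]]' --newtons 40

```text
t: 6.15
tool_pos: [0.4915, -0.113, 0.1293]
tool_rot: [-2.222, -2.218, 0.001]
contact_force: [-0.1, 0.4, -0.7]
opening: 0.0852
grip_force: 0.0
```

Call:
servo_tool --increments '[[[6.5,0,0,0,0],[5.8,0,0,0,0],[5,0,0,0,0],[4.5,0,0,0,0],[4.5,0,0,0,0]]]'

```text
t: 6.65
tool_pos: [0.4928, -0.1131, 0.1316]
tool_rot: [2.221, 2.219, 0.001]
contact_force: [-0.1, 0.0, 3.8]
opening: 0.0551
grip_force: 45.7
```

Call:
servo_tool --increments '[[[4.5,0,0,-0.5,0],[4.5,0,0,-1.5,0],[4.5,0,0,-3,0],[4.5,0,0,-4.5,0],[4.5,0,0,-5.5,0]]]'

```text
t: 7.15
tool_pos: [0.4928, -0.1131, 0.1879]
tool_rot: [2.221, 2.218, 0.002]
contact_force: [-0.1, 0.0, -0.6]
opening: 0.0546
grip_force: 45.1
```

Call:
servo_tool --increments '[[[4.5,1,0,-2,0],[4.5,4,0.1,-3.5,0],[4.5,8,0.3,-3.5,-2],[4.5,12,0.4,-3.5,-4],[4.5,16,0.5,-3.5,-6]]]'

```text
t: 7.65
tool_pos: [0.4973, 0.0485, 0.2216]
tool_rot: [2.102, 2.333, 0.002]
contact_force: [1.1, -0.7, -1.3]
opening: 0.0548
grip_force: 45.1
```

Call:
servo_tool --increments '[[[4.5,4,0,0,-1],[4.5,8,-0.1,0,-2],[4.5,12,-0.3,0,-3],[4.5,15,-0.3,0,-4],[4.5,17,-0.3,0,-4]]]'

```text
t: 8.15
tool_pos: [0.4762, 0.2181, 0.2213]
tool_rot: [2.018, 2.407, 0.002]
contact_force: [-0.7, -0.1, -1.8]
opening: 0.0551
grip_force: 45.1
```

```bash
python3 - <<'E'
from h import *;from station import ctrl
go(ctrl,[.507,.280,.11],100)
o=ctrl.get_obs();w=ctrl.get_image("wrist");w["pos"]=o["tool_pos"];w["rot"]=o["tool_rot"]
pickle.dump(w,open("w4.pkl","wb"))
s=ctrl.get_image("scene")["img"][200:480,220:480]
s=cv2.resize(s,(446,480));cv2.imwrite("pics/w4.png",cv2.resize(np.hstack([w["img"],s]),(796,352))[:,:,::-1])
E
```

```text
t 8.15 pos [0.4762 0.2181 0.2213] yaw 100.1 F [-0.7 -0.1 -1.8] open 0.0551 grip 45.1
shift cm [ 5.55  4.1  11.14] turn 0.1
```

View pics/w4.png

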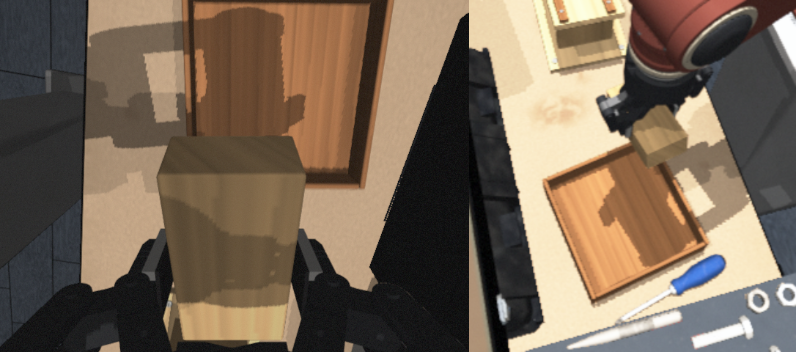

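```bash
python3 - <<'E'
from h import *
w=pickle.load(open("w4.pkl","rb"));c=wcam(w);M=R.from_rotvec(w["rot"]).as_matrix()
for p in[(498,256),(250,68),(524,68)]:
    P=onz(c,*p,.045);print(P,((P-w["pos"])@M*100).round(1))
E
```

```text
[0.61496481 0.21046783 0.045     ] [-3.2 13.5 17.6]
[0.4169877 0.3074779 0.045    ] [ 9.8 -4.3 17.6]
[0.59122645 0.3384391  0.045     ] [ 9.8 13.4 17.6]
```

Call:
servo_tool --increments '[[[4.5,3,2.4,0,0],[4.5,5.7,4.4,0,0],[4.5,5.7,4.4,4,0],[4.5,5.7,4.4,8,0],[4.5,5.7,4.4,10,0]]]'

```text
t: 8.75
tool_pos: [0.5086, 0.2781, 0.1167]
tool_rot: [-2.02, -2.403, 0.008]
contact_force: [0.1, -0.3, -1.8]
opening: 0.0548
grip_force: 45.0
```

Call:
servo_tool --increments '[[[4.5,0,0,2,0],[4.5,0,0,3.5,0],[4.5,0,0,4.7,0],[4.5,0,0,5.5,0],[4.5,0,0,5.5,0]]]' --newtons 25

```text
t: 9.25
tool_pos: [0.5098, 0.2793, 0.0645]
tool_rot: [-2.021, -2.405, 0.002]
contact_force: [0.1, 0.8, -0.8]
opening: 0.0553
grip_force: 45.0
```

Call:
servo_tool --increments '[[[4.5,0,0,0.3,0],[4.5,0,0,0.6,0],[4.5,0,0,0.9,0],[4.5,0,0,1.2,0],[4.5,0,0,1.4,0]]]' --newtons 20

```text
t: 9.75
tool_pos: [0.5101, 0.2797, 0.0511]
tool_rot: [-2.021, -2.405, -0.0]
contact_force: [-0.2, 1.7, 1.3]
opening: 0.0552
grip_force: 45.3
```

Call:
servo_tool --increments '[[[5.2,0,0,0.1,0],[5.2,0,0,0.2,0],[5.2,0,0,0.3,0],[5.2,0,0,0.4,0],[5.2,0,0,0.5,0]]]' --newtons 20

```text
t: 10.25
tool_pos: [0.5109, 0.2811, 0.0488]
tool_rot: [-2.021, -2.404, -0.004]
contact_force: [-5.2, 3.9, 10.3]
opening: 0.0553
grip_force: 46.6
```

Call:
servo_tool --increments '[[[5.45,0,0,0,0],[5.5,0,0,0.05,0],[5.5,0,0,0.1,0],[5.5,0,0,0.15,0],[5.5,0,0,0.2,0]]]' --newtons 20

```text
t: 10.75
tool_pos: [0.5114, 0.2817, 0.0474]
tool_rot: [-2.021, -2.405, -0.007]
contact_force: [-3.9, 4.7, 9.7]
opening: 0.0554
grip_force: 43.6
```

Call:
servo_tool --increments '[[[5.52,0,0,0.1,0],[5.52,0,0,0.2,0],[5.54,0,0,0.3,0],[5.54,0,0,0.4,0],[5.54,0,0,0.5,0]]]' --newtons 20

```text
t: 11.25
tool_pos: [0.5122, 0.2816, 0.042]
tool_rot: [2.02, 2.404, 0.01]
contact_force: [-0.1, 4.6, 8.1]
opening: 0.0556
grip_force: 26.6
```

Call:
servo_tool --increments '[[[5.54,0,0,0.1,0],[5.54,0,0,0.2,0],[5.54,0,0,0.3,0],[5.54,0,0,0.4,0],[5.54,0,0,0.4,0]]]'

```text
t: 11.75
tool_pos: [0.5122, 0.2814, 0.0377]
tool_rot: [2.02, 2.404, 0.009]
contact_force: [-0.3, 4.3, 5.9]
opening: 0.0554
grip_force: 26.7
```

```bash
python3 - <<'E'
from h import *;from station import ctrl
go(ctrl,[.507,.280,.035],100)
o=ctrl.get_obs();w=ctrl.get_image("wrist")
s=ctrl.get_image("scene")["img"][280:450,260:430]
s=cv2.resize(s,(480,480));cv2.imwrite("pics/w5.png",cv2.resize(np.hstack([w["img"],s]),(798,342))[:,:,::-1])
E
```

```text
t 11.75 pos [0.5122 0.2814 0.0377] yaw 99.9 F [-0.3  4.3  5.9] open 0.0554 grip 26.7
shift cm [-0.04 -0.54  0.27] turn -0.1
```

View pics/w5.png

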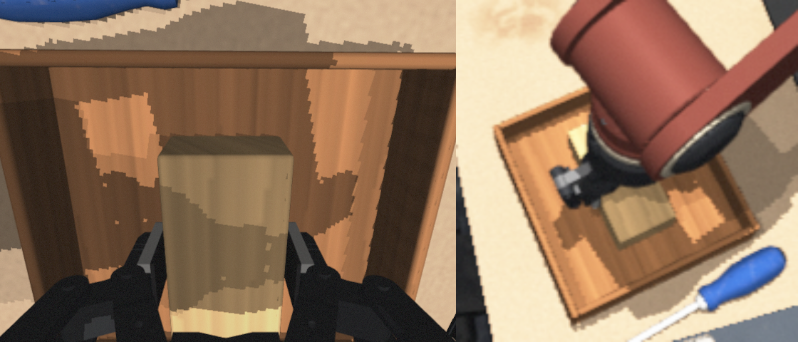

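Call:
servo_tool --increments '[[[5.54,0,0,0.07,0],[5.54,0,0,0.14,0],[5.54,0,0,0.21,0],[5.54,0,0,0.28,0],[5.54,0,0,0.28,0]]]'

```text
t: 12.35
tool_pos: [0.5122, 0.2814, 0.0361]
tool_rot: [2.02, 2.405, 0.008]
contact_force: [-4.4, 2.5, 12.4]
opening: 0.0552
grip_force: 27.3
```

Call:
servo_tool --increments '[[[5.6,0,0,-0.1,0],[5.7,0,0,-0.1,0],[6,0,0,-0.1,0],[7,0,0,-0.1,0],[8.5,0,0,-0.1,0]]]'

```text
t: 12.85
tool_pos: [0.5096, 0.2793, 0.0328]
tool_rot: [-2.021, -2.405, 0.002]
contact_force: [0.5, -0.4, -0.4]
opening: 0.0823
grip_force: 0.0
```

Call:
servo_tool --increments '[[[8.5,0,0,0,0],[8.5,0,0,-1,0],[8.5,0,0,-4,0],[8.5,0,0,-8,0],[8.5,0,0,-13,0]]]'

```text
t: 13.35
tool_pos: [0.5088, 0.2791, 0.1634]
tool_rot: [-2.02, -2.404, 0.006]
contact_force: [1.2, -0.2, -0.1]
opening: 0.0852
grip_force: 0.0
```

Call:
servo_tool --increments '[[[8.5,-4,0,-2,0],[8.5,-8,0,-3,0],[8.5,-10,0,-3,0],[8.5,-10,0,-3,0]]]'

```text
t: 13.75
tool_pos: [0.5282, 0.1792, 0.1951]
tool_rot: [2.024, 2.401, 0.002]
contact_force: [0.3, 0.8, 0.0]
opening: 0.0851
grip_force: 0.0
```

```bash
python3 - <<'E'
from h import *;from station import ctrl
go(ctrl,[.507,.280,.035],100)
w=ctrl.get_image("wrist")
s=ctrl.get_image("scene")["img"][280:450,260:430]
s=cv2.resize(s,(480,480));cv2.imwrite("pics/w6.png",cv2.resize(np.hstack([w["img"],s]),(798,342))[:,:,::-1])
E
```

```text
t 13.75 pos [0.5282 0.1792 0.1951] yaw 99.7 F [0.3 0.8 0. ] open 0.0851 grip 0.0
shift cm [10.3  -0.42 16.01] turn -0.3
```

View pics/w6.png

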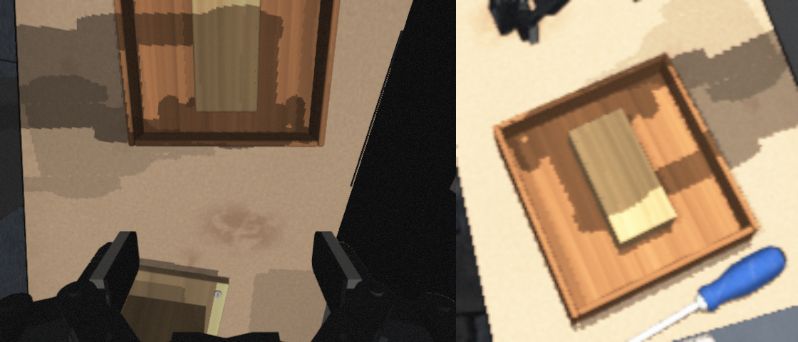

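The blank lies flat near the middle of the tray, and the screwdriver is where it was. The gripper is clear and touching nothing.

```bash
python3 -c "
from station import ctrl
print(ctrl.finish_job())"
```

```text
the job is handed in; nothing more can be done
None
```

The blank was pushed up clear of the keeper strips, lifted out and set down flat in the tray; the screwdriver was left where it lay, and the job was handed in at about 14 s (no verdict was returned).

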